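# Slide the specimen shelf home and catch it

### The arm

A 7-joint arm with a two-finger parallel gripper is mounted at the origin on the work surface; the furniture and walls round the work are solid. World frame = base frame: x ahead of the robot, y to its left, z up, the work surface at z = 0. Lengths are in m, angles in rad, forces in N, time in s.
With the tool pointing down it reaches from about 0.4 to 0.9 m from the base axis. Payload 5.6 kg.
Tool frame: the origin (TCP) lies between the finger pads; the fingertips stand 8 mm ahead of it and the grasp point (between the pads) lies 11 mm behind it; z points along the fingers, y is the line along which they close (so a half turn about z gives the same grasp; the last joint's range is limited). The gripper opens to 92 mm and grips with 3 to 60 N. Pads are 20 mm wide; open, the fingers measure 128 mm over their backs; the gripper's body (75 mm by 189 mm) begins 69 mm behind the grasp point.
Start: joints at [-1.302, 0.468, -0.012, 1.603, 0.006, 1.071, -0.056], TCP at [0.199, 0.619, 0.223] pointing down, gripper open.
Joint ranges: [-2.53, 2.53], [-0.31, 2.02], [-1.57, 1.55], [0.28, 2.44], [-1.29, 4.43], [0.15, 1.84], [-2.92, 2.92]. Speed limits (rad/s): [2.57, 2.57, 3.14, 3.14, 3.14, 3.14, 3.14].

### API

Orientations are given as a unit quaternion [x, y, z, w].
In Python, from station import sense, grab_frame, hand_in gives the robot as it stands.
- The arm moves only by the tool arm_command, never from a script. Its argument "motion" is a list that holds one entry, the list of rows, each a list of 5 numbers: the shift along the world's x, y, z in mm, then the turn about the world's z in degrees, then the finger opening in mm, from 0 to 91.9. In form: [[[x, y, z, spin, hand], ...]]. A call has 1 to 20 rows; each row shifts and turns the commanded pose from where the row before left it; what a row does not reach is not made up. A row lasts 1/10 s, in which the tool goes at most 50 mm and 8.59 degrees, less where a joint would pass 70% of its speed; a pose out of reach is approached as far as the arm can. A call with a gripper value outside its range is refused whole. The fingers move at their own pace and stop on an object; "squeeze" is the grip in N (left out, the last holds). Time passes only in rows, so rows that do not move let the fingers close. It gives the time, the measured TCP pose, the force, the opening and the grip force at its end, in the units of the state.
- sense(): the state, without advancing time (a new reading comes with each control period).
- grab_frame(name): name is "side" or "top" or "wrist"; returns a dict with "pixels" (420x560x3 uint8, red, green, blue), "vertical_fov" (degrees; the focal length in pixels is half the picture's height over the tangent of half this angle, whatever the lens; pixels are square), "cx", "cy" (the principal point, pixels), "dist" ([k1, k2, p1, p2, k3] as OpenCV has them; the pictures are not rectified), "T" (4x4, takes a point from camera to world coordinates); the wrist camera has in their place "mount" (4x4, takes a point from camera to tool coordinates, whose origin is the TCP and whose axes are the flange's). Camera axes: x right, y down, z forward; pixel columns grow to the right and rows downward; lengths in m; the calibration is good to about 2 mm. A picture is of the moment at which its call begins: read the wrist's pose just before it. There is no depth.
- hand_in(): hands the job in; it is judged then, once.
The state is a dict: "time_s": time; "q": joint angles; "joint_vel": joint speeds; "joint_efforts": joint torques, N m; "ee_pos": TCP position; "eef_rot": TCP orientation; "contact_force": force on the tool from outside, world axes, zero at the start; "moment": the same for the moment, N m; "gripper_width": opening from 0.0 (shut) to 1.0 (fully open); "grip_force": force on a finger pad.
Only numpy, scipy, OpenCV 4.12 (cv2) and the standard library are available. Lean on these libraries where they do the work, as an engineer would, in place of code of your own. Each camera call takes 0.05 s, during which the arm holds its last target. There are 200 camera calls.

### The job

Slide the shelf board with the two specimen cups along its rails, pushing with a fingertip on its upturned lip, until you feel it drop with all four pins into the locating notches and it lies flush with the end block. Then, with a fingertip, push the catch knob round to its stop, so that the catch's tail lies over the board's edge and the board cannot come out. Nothing needs gripping: lift nothing, do not touch the cups and keep them standing on the board, and leave the other things on the table where they are.

Things in the scene. Friction and masses are not known exactly. Their poses are not given: they have to be found in the camera images.
- rail_stand: Low open aluminium frame fixed to the table, 348 (x) x 214 (y) x 52 mm, with a rail and side wall along each long side. Origin at table height mid-width, 153 mm from its rear end, 195 from its far end; +x is the way the board is pushed home (roughly robot's right), +z up. Rail tops z = 40 mm, each with two notches 11.5 mm wide, 6 mm deep, centred at x = -20 and +120 mm.
- home_end (a point): Point on the stand at x = 145, y = 0, z = 44 mm: where the middle of the board's front top edge lies when home. Just beyond it (x = 152 to 194 mm) is the grey end block across the stand, its top at z = 44 mm, level with the board's top when home and 6 mm below it before.
- shelf_board: Loose white board 190 (x) x 166 (y) x 12 mm, 0.35-0.6 kg, axes as the stand; origin at centre of underside. Four 8 mm pins at x = +-70 mm run on the rails with 2 mm side play. Starts 50-105 mm short of home, front pins past the first notches, origin z = 38 mm; a push of 2 to 7 N slides it. Home: x = +50 (+-2), z = 32 mm in the stand: it drops 6 mm by its weight and the notches stop it dead.
- board_lip (a point): Middle of the rear (pushed) face of the upturned aluminium lip on the board's rear edge: x = -95, y = 0, z = 30 mm in the board's frame. The lip is 84 mm wide (y), 6 mm thick and its top is 48 mm above the board's underside (36 mm above its top). Push it in the stand's +x direction.
- specimen_cup_1: Loose specimen cup with a red screw lid, 66 mm across, 75 mm tall, standing on the board about 37 mm to the +y side of its middle. Origin: centre of its underside, z up.
- specimen_cup_2: Loose specimen cup with a white screw lid, 66 mm across, 75 mm tall, standing on the board about 37 mm to the -y side of its middle. Origin: centre of its underside, z up.
- catch (a joint): Angle (rad) of the steel turn catch on the end block; grows anticlockwise from above; light friction (1 N at the knob), stays where left. 0 to 0.2 at the start = open, bar across the stand, knob on the stand's -y (robot) side; 1.57 = closed at its stop, knob on the +x side, tail over the board's front edge. If the board has not dropped, the tail strikes its edge.
- catch_pivot (a point): Upright pivot of the catch: x = 170, y = 0, z = 48 mm in the stand's frame, at mid-thickness of the bar (16 mm wide, 4 mm thick, underside at z = 46 mm). The tail reaches 46 mm from the pivot, opposite the knob.
- catch_knob (a point): Point on the axis of the upright black knob of the catch, 50 mm from the pivot, z = 70 mm in the stand's frame. The knob is a round peg 12 mm thick (15 mm at its head), from z = 50 to 84 mm. At catch angle q it lies at (170 + 50 sin q, -50 cos q) mm in the stand's x, y.
- iodine_bottle: Bystander: small amber bottle with a yellow cap, 37 mm across, 84 mm tall, beside the stand on the robot's side. Origin under its centre.
- test_kit_1: Bystander: flat carton 62x112x21 mm lying at the left of the table. Origin under its centre.
- timer: Bystander: white countdown timer 58x66x19 mm lying beyond the stand. Origin under its centre.
- marker: Bystander: marker pen 14x136x16 mm lying beyond the stand. Origin under its centre.
- spray_bottle: Bystander: small white spray bottle, 43 mm across, 129 mm tall, at the left of the table. Origin under its centre.
- label_roll: Bystander: spare roll of labels, 80 mm across, 50 mm tall, at the left of the table. Origin under its centre.
Mind the look-alikes: they are no part of the job. Leave any purple look-alike of the specimen_cup_2 alone.

How it is judged:
On the way, in this order (a step that is already met when the one before it is completed fails the run):
1. the board has dropped home into all four notches while the catch is still open (z of shelf_board in the frame of rail_stand below 0.034 m and x of shelf_board in the frame of rail_stand between 0.046 and 0.054 m and angle between the z axis of shelf_board and the z axis of rail_stand, either way round below 0.015 rad and value of joint catch below 0.6 rad), for 0.3 s.
2. the catch is turned to its stop, its tail over the board (value of joint catch above 1.4 rad), for 0.2 s.
At the end, for the whole second after the job is handed in: The board rests level in all four notches (within 2 mm of its seated height, 4 mm of its home place along the rails), the catch is turned to within 10 degrees of its stop over the board, and both cups stand upright on the board (z of shelf_board in the frame of rail_stand below 0.034 m and x of shelf_board in the frame of rail_stand between 0.046 and 0.054 m and angle between the z axis of shelf_board and the z axis of rail_stand, either way round below 0.015 rad and value of joint catch above 1.4 rad and linear speed of shelf_board below 0.01 m/s and angle between each of specimen_cup_1, specimen_cup_2's own z axis and vertical below 0.1 rad and z of specimen_cup_1 in the frame of shelf_board between 0.006 and 0.018 m and z of specimen_cup_2 in the frame of shelf_board between 0.006 and 0.018 m); the robot touches nothing.
It fails at once if the board is lifted off its rails (z of shelf_board in the frame of rail_stand above 0.042 m or angle between shelf_board's own z axis and vertical above 0.12 rad).
It fails at once if a cup is lifted off the board, tipped or shoved across it (z of any of specimen_cup_1, specimen_cup_2 in the frame of shelf_board above 0.024 m or angle between any of specimen_cup_1, specimen_cup_2's own z axis and vertical above 0.35 rad or x of any of specimen_cup_1, specimen_cup_2 in the frame of shelf_board above 0.045 m or x of any of specimen_cup_1, specimen_cup_2 in the frame of shelf_board below -0.053 m).
It fails at once if a cup is touched by the fingers (contact force between the fingers and specimen_cup_1 above 1 N or contact force between the fingers and specimen_cup_2 above 1 N).
It fails at once if a bystander is moved by more than 25 mm (distance of any of iodine_bottle, test_kit_1, timer, marker, spray_bottle, label_roll from where it was at the start of the episode above 0.025 m).
It also fails if it takes over 51 s, if anything falls off the work surface, if the arm or the gripper's body presses on something with over 40 N, if the wrist force passes 120 N, or if a joint passes its speed limit or range.

## Working session

There is one attempt and no reset: what is moved stays moved. The work goes in short steps, Python scripts to look and compute and a tool call to move; the robot and the scene stay as the last step left them, time stands still between calls to the robot, and variables do not carry over. Pictures are saved under pics/ and viewed, at most 12 in all, crops included, and the job is handed in when it is done.

Besides the shell and the picture viewer there is one more tool, called after "Emit:" as name([rows], argument=value, ...), one row to a line, values as JSON. arm_command: Moves the arm, as the interface text tells. Its arguments: {"type":"object","properties":{"motion":{"type":"array","items":{"type":"array","items":{"type":"array","items":{"type":"number"}}}},"squeeze":{"type":"number"}},"required":["motion"]}

```bash
mkdir -p pics; cat > h.py <<'E'
import numpy as np,cv2
from station import sense,grab_frame
def save(n,f): cv2.imwrite(f'pics/{f}.png',grab_frame(n)['pixels'][:,:,::-1])
def cam(fr,T=None):
    h=fr['pixels'].shape[0];f=h/2/np.tan(np.radians(fr['vertical_fov'])/2)
    K=np.array([[f,0,fr['cx']],[0,f,fr['cy']],[0,0,1.]]);return K,np.array(fr['dist'],float),np.array(fr['T'] if T is None else T)
def ray(c,uv,z):
    K,d,T=c;p=cv2.undistortPoints(np.array(uv,float).reshape(-1,1,2),K,d)[:,0]
    v=np.c_[p,np.ones(len(p))]@T[:3,:3].T;o=T[:3,3];return o+v*((z-o[2])/v[:,2:])
def proj(c,P):
    K,d,T=c;Ti=np.linalg.inv(T);r=cv2.Rodrigues(Ti[:3,:3])[0]
    return cv2.projectPoints(np.array(P,float).reshape(-1,1,3),r,Ti[:3,3],K,d)[0][:,0]
E
python3 -c "
from h import *
save('top','top0');save('side','side0');s=sense();print(s['time_s'],s['ee_pos'],s['eef_rot'],s['gripper_width'])
print(grab_frame('top')['T'],grab_frame('side')['T'])"
```

```text
0.1 [0.19930157 0.61813772 0.22172605] [ 1.55271133e-01  9.87871552e-01 -8.17157579e-04 -5.81941484e-05] 1.0020421514064632
[[ 5.07244287e-03 -9.81346086e-01  1.92182541e-01  3.15313490e-01]
 [-9.99986887e-01 -4.84248917e-03  1.66622085e-03  1.36315511e-01]
 [-7.04497441e-04 -1.92188473e-01 -9.81357781e-01  1.17410723e+00]
 [ 0.00000000e+00  0.00000000e+00  0.00000000e+00  1.00000000e+00]] [[ 0.99501037 -0.05526551  0.08306678  0.40369786]
 [-0.09748896 -0.36147503  0.92727111 -1.08423555]
 [-0.02121954 -0.93074246 -0.36505918  0.55900436]
 [ 0.          0.          0.          1.        ]]
```

View pics/top0.png

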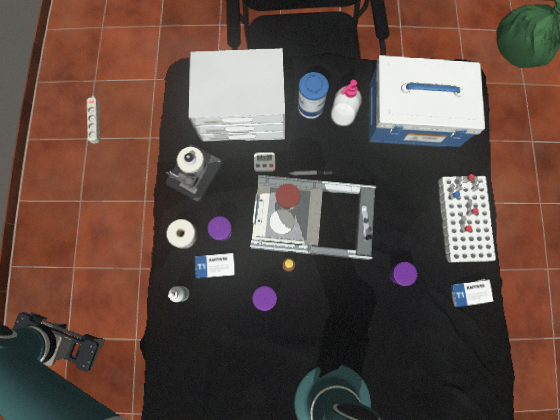

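View pics/side0.png

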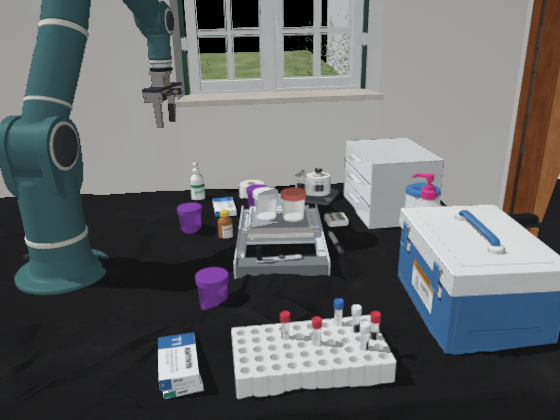

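The top view shows the stand from about (252,180) to (375,255), with the board at its left end. The red cup is at (288,196) and the white-lidded one at (281,222). The purple look-alikes at (220,228), (264,298) and (404,273) are off the stand, so they aren't part of the job. Next is an enlarged crop of the stand.

```bash
python3 -c "
import cv2
i=cv2.imread('pics/top0.png')[170:270,240:385]
cv2.imwrite('pics/top0c.png',cv2.resize(i,None,fx=5.5,fy=5.5,interpolation=cv2.INTER_CUBIC))"
```

```text
(no output)
```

View pics/top0c.png

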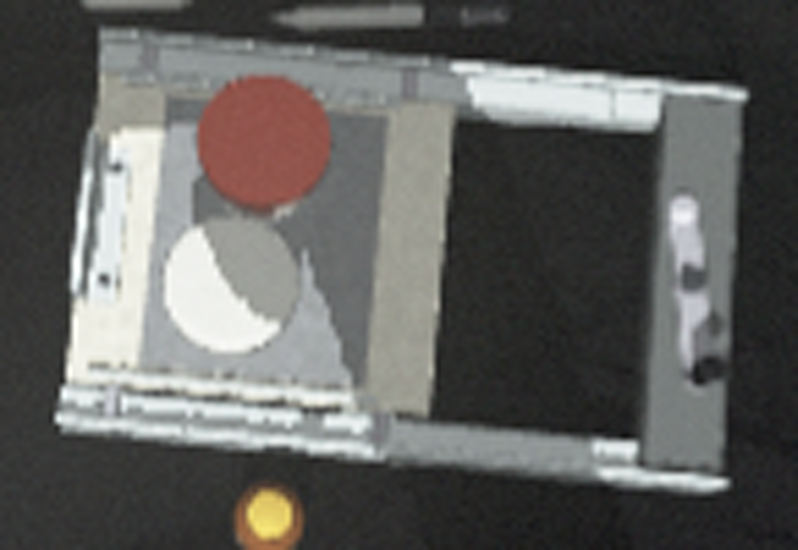

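```bash
cat > m.py <<'E'
from h import *
from scipy.optimize import least_squares
c=cam(grab_frame('top'))
px=lambda a:(np.array(a,float)+.5)/5.5-.5+[240,170]
P=np.array([[-153,107,52],[195,107,52],[-153,-107,52],[195,-107,52],[170,0,50]])/1e3
U=px([[100,30],[748,90],[57,425],[728,490],[693,275]])
def tf(p,P):
    a=p[2];R=np.array([[np.cos(a),-np.sin(a),0],[np.sin(a),np.cos(a),0],[0,0,1]]);return P@R.T+[p[0],p[1],0]
r=least_squares(lambda p:(proj(c,tf(p,P))-U).ravel(),[.5,.1,-1.6],loss='soft_l1')
p=r.x;print('stand',p,np.degrees(p[2]));print(np.round(r.fun.reshape(-1,2),1))
inv=lambda W:np.round(1e3*((W-[p[0],p[1],0])@tf([0,0,p[2]],np.eye(3)).T.T),1)
def st(uv,z): return inv(ray(c,px(uv),z))
print('front',st([[453,118],[430,415]],.05));print('lip',st([[103,130],[78,292],[90,210]],.086))
print('knob',st([[708,370]],.084),'pivot',st([[693,275]],.05),'tail',st([[684,205]],.05))
print('block',st([[665,95],[643,462],[742,98],[722,468]],.044))
print('red',st([[264,142]],.125),'white',st([[232,285]],.125))
W=lambda x,y,z:np.round(1e3*tf(p,np.array([[x,y,z]])/1e3),0)
print('bottle',st([[270,513]],.084))
print(W(0,0,0),W(170,0,48),W(170,-50,70))
E
python3 m.py
```

```text
stand [ 0.52363275  0.07150347 -1.65892807] -95.04957720298782
[[-0.1 -0.4]
 [ 0.3 -0.5]
 [-0.3  0.3]
 [ 0.3 -0.2]
 [-0.2  1. ]]
front [[-51.3 -67.7  50. ]
 [-23.5  88.3  50. ]]
lip [[132.3 -67.6  86. ]
 [150.8  15.2  86. ]
 [141.8 -26.4  86. ]]
knob [[-162.4   81.    84. ]] pivot [[-168.3   26.9   50. ]] tail [[-168.1  -10.7   50. ]]
block [[-166.6  -72.4   44. ]
 [-131.8  121.4   44. ]
 [-207.8  -67.4   44. ]
 [-172.5  128.1   44. ]]
red [[ 51.8 -45.3 125. ]] white [[ 73.4  24.7 125. ]]
bottle [[ 63.7 133.7  84. ]]
[[524.  72.   0.]] [[509. -98.  48.]] [[459. -93.  70.]]
```

```bash
sed -i 's/np.eye(3)).T.T)/np.eye(3)).T)/' m.py; cat >> m.py <<'E'
s=sense();print(np.round(1e3*s['ee_pos'])) ; x,y,z,w=s['eef_rot'];R=cv2.Rodrigues
from scipy.spatial.transform import Rotation as Ro
print(Ro.from_quat(s['eef_rot']).as_matrix().round(2))
print(W(-100,0,0),W(-120,0,0))
E
python3 m.py
```

```text
stand [ 0.52363275  0.07150347 -1.65892807] -95.04957720298782
[[-0.1 -0.4]
 [ 0.3 -0.5]
 [-0.3  0.3]
 [ 0.3 -0.2]
 [-0.2  1. ]]
front [[ 38.7  75.6  50. ]
 [ 38.6 -82.8  50. ]]
lip [[-142.1   43.4   86. ]
 [-145.8  -41.4   86. ]
 [-144.3    1.2   86. ]]
knob [[174.1 -51.3  84. ]] pivot [[170.4   3.1  50. ]] tail [[163.6  40.   50. ]]
block [[151.4 100.5  44. ]
 [151.  -96.4  44. ]
 [192.8 102.8  44. ]
 [192.2 -95.8  44. ]]
red [[-59.   35.5 125. ]] white [[-68.  -37.1 125. ]]
bottle [[ -39.3 -142.8   84. ]]
[[524.  72.   0.]] [[509. -98.  48.]] [[459. -93.  70.]]
[199. 618. 222.]
[[-0.95  0.31 -0.  ]
 [ 0.31  0.95 -0.  ]
 [-0.   -0.   -1.  ]]
[[532. 171.   0.]] [[534. 191.   0.]]
```

Emit:
arm_command([
  [[26,-28,0,-6,0],[26,-28,0,-6,0],[26,-28,0,-6,0],[26,-28,0,-6,0],[26,-28,0,-6,0],[26,-28,0,-6,0],[26,-28,0,-6,0],[26,-28,0,-6,0],[26,-28,0,-6,0],[26,-28,0,-6,0],[26,-28,0,-6,0],[26,-28,0,-6,0],[26,-28,0,-5,0],[2,-6,0,0,0],[0,0,0,0,0],[0,0,0,0,0],[0,0,0,0,0]],
])

```text
time_s: 2.0
ee_pos: [0.5383, 0.2505, 0.2225]
eef_rot: [0.735, 0.678, -0.0, -0.001]
contact_force: [-0.1, 1.2, 0.3]
gripper_width: 0.003
grip_force: 0.0
```

```bash
cat > w.py <<'E'
import sys
from m import *
s=sense();f=grab_frame('wrist');cv2.imwrite(f'pics/{sys.argv[1]}.png',f['pixels'][:,:,::-1])
T=np.eye(4);T[:3,:3]=Ro.from_quat(s['eef_rot']).as_matrix();T[:3,3]=s['ee_pos'];T=T@f['mount']
np.savez('w',T=T,**{k:f[k] for k in('vertical_fov','cx','cy','dist','pixels')})
cw=cam(f,T)
print('TCP stand',inv(np.array([s['ee_pos']])),s['time_s'],s['contact_force'],s['gripper_width'],Ro.from_quat(s['eef_rot']).as_matrix().round(3).tolist())
print('pred lip',proj(cw,tf(p,np.array([[-151,42,86],[-151,-42,86],[-151,0,68],[-145,42,86],[-145,-42,86]])/1e3)).round())
E
python3 w.py w1 | tail -7
```

```text
[[532. 171.   0.]] [[534. 191.   0.]]
TCP stand [[-179.5   -1.   222.6]] 2.05 [-0.66463085  0.26765725  0.077064  ] 0.006339728146975261 [[0.082, 0.997, -0.0], [0.997, -0.082, 0.001], [0.001, -0.001, -1.0]]
pred lip [[328. 228.]
 [227. 227.]
 [277. 221.]
 [327. 234.]
 [228. 234.]]
```

View pics/w1.png

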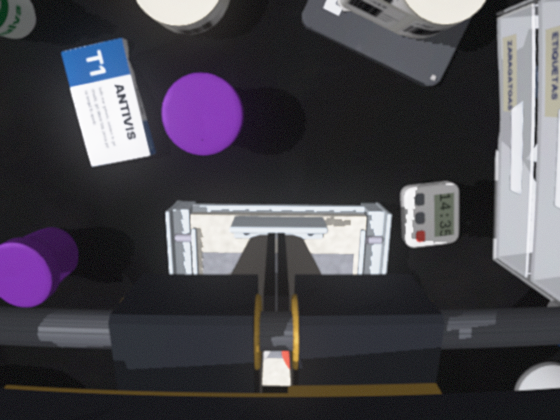

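The wrist view shows the lip at about (231,218)–(327,235), with the fingers just in front of it in the image. A purple cup at (203,113) is behind the stand. I'll measure both before descending.

```bash
cat > n.py <<'E'
from m import *
f=np.load('w.npz');cw=cam(f,f['T'])
print('cam',inv(f['T'][None,:3,3]), 'axis',f['T'][:3,2])
q=lambda P:proj(cw,tf(p,np.array(P)/1e3)).round().tolist()
print('lip rear/front top, front bottom',q([[-151,42,86],[-145,42,86],[-145,42,50],[-151,42,50]]))
print('stand rear',q([[-153,107,52],[-153,-107,52]]),'tip',q([[-179,0,214.6]]))
g=lambda uv,z:inv(ray(cw,np.array(uv,float),z)).tolist()
print('lip if z86',g([[232,218],[327,218],[232,235],[327,235]],.086))
print('stand corners z52',g([[167,206],[391,208]],.052))
print('purple',g([[203,113],[203,154],[203,72]],.075))
E
python3 n.py|tail -7
```

```text
[[532. 171.   0.]] [[534. 191.   0.]]
cam [[-245.9   -1.6  384. ]] axis [-0.020627   -0.23791388 -0.9710672 ]
lip rear/front top, front bottom [[328.0, 228.0], [327.0, 234.0], [322.0, 222.0], [322.0, 216.0]]
stand rear [[392.0, 215.0], [162.0, 213.0]] tip [[279.0, 253.0]]
lip if z86 [[-158.9, -38.0, 86.0], [-159.4, 41.2, 86.0], [-144.0, -38.3, 86.0], [-144.5, 41.8, 86.0]]
stand corners z52 [[-160.0, -102.2, 52.0], [-159.5, 105.3, 52.0]]
purple [[-244.2, -61.1, 75.0], [-210.8, -62.3, 75.0], [-276.2, -60.1, 75.0]]
```

Emit:
arm_command([
  [[0,0,-40,0,0],[0,0,-40,0,0],[0,0,-40,0,0],[0,0,-26,0,0],[0,0,-10,0,0],[0,0,0,0,0],[0,0,0,0,0],[0,-5,0,0,0],[-1,-5,0,0,0],[0,-3,0,0,0],[0,-3,0,0,0],[-1,-3,0,0,0],[0,-3,0,0,0],[0,-3,0,0,0],[0,0,0,0,0]],
])

```text
time_s: 3.65
ee_pos: [0.5378, 0.2241, 0.067]
eef_rot: [0.736, 0.676, 0.001, -0.0]
contact_force: [0.2, 4.5, 3.0]
gripper_width: 0.004
grip_force: 2.0
```

Emit:
arm_command([
  [[0,-2,0,0,0],[0,-3,0,0,0],[-1,-4,0,0,0],[0,-4,0,0,0],[0,-4,0,0,0],[-1,-4,0,0,0],[0,-4,0,0,0],[-1,-4,0,0,0],[0,-4,0,0,0],[0,-4,0,0,0],[-1,-4,0,0,0],[0,-4,0,0,0],[-1,-4,0,0,0],[0,-4,0,0,0],[0,-4,0,0,0],[-1,-4,0,0,0],[0,-3,0,0,0],[0,-3,0,0,0],[0,-2,0,0,0],[0,0,0,0,0]],
])

```text
time_s: 5.65
ee_pos: [0.5315, 0.1544, 0.0666]
eef_rot: [0.737, 0.676, -0.0, 0.0]
contact_force: [1.5, 4.1, 2.4]
gripper_width: 0.005
grip_force: 1.9
```

```bash
python3 -c "
from m import *
f=grab_frame('top')['pixels'][160:280,230:390,::-1];cv2.imwrite('pics/top1.png',cv2.resize(f,None,fx=5,fy=5,interpolation=cv2.INTER_CUBIC))
s=sense();print('tcp',inv(s['ee_pos'][None]),s['contact_force'],s['time_s'])"|tail -1
```

```text
tcp [[-83.3   0.5  66.5]] [0.18557857 3.52756888 2.13315426] 5.75
```

View pics/top1.png

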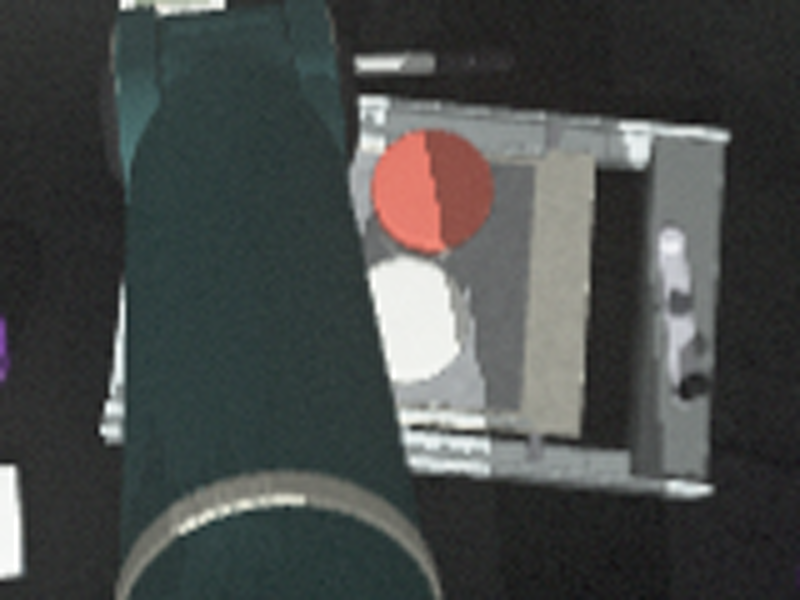

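The board has slid forward with both cups standing. Its front edge runs from (595,150) to (580,437), and the gap to the end block is still open.

```bash
python3 -c "
from m import *
u=lambda a:(np.array(a)+.5)/5-.5+[230,160]
print(inv(ray(c,u([[595.,150],[588,290],[580,437]]),.05)).tolist(),inv(ray(c,u([[432.,190]]),.125)).tolist())"|tail -1
```

```text
[[116.0, 87.3, 50.0], [117.0, 4.0, 50.0], [117.9, -81.1, 50.0]] [[18.3, 36.6, 125.0]]
```

Emit:
arm_command([
  [[0,-2,0,0,0],[0,-3,0,0,0],[-1,-3,0,0,0],[0,-3,0,0,0],[0,-3,0,0,0],[-1,-3,0,0,0],[0,-2,0,0,0],[0,-2,0,0,0],[0,-1.5,0,0,0],[0,-1.5,0,0,0],[0,0,0,0,0]],
])

```text
time_s: 6.9
ee_pos: [0.5293, 0.1294, 0.0664]
eef_rot: [0.737, 0.676, -0.001, 0.0]
contact_force: [0.1, 0.8, -0.2]
gripper_width: 0.007
grip_force: 0.0
```

Emit:
arm_command([
  [[0,-1,0,0,0],[0,-1,0,0,0],[0,-1,0,0,0],[0,0,0,0,0]],
])

```text
time_s: 7.3
ee_pos: [0.5294, 0.1281, 0.0666]
eef_rot: [0.736, 0.677, 0.0, -0.0]
contact_force: [0.1, 2.3, 0.6]
gripper_width: 0.008
grip_force: 1.0
```

Emit:
arm_command([
  [[0,-1,0,0,0],[0,-1,0,0,0],[0,0,0,0,0]],
])

```text
time_s: 7.6
ee_pos: [0.5298, 0.1264, 0.0667]
eef_rot: [0.736, 0.677, 0.001, 0.0]
contact_force: [1.5, 4.3, -1.6]
gripper_width: 0.01
grip_force: 2.2
```

```bash
python3 -c "
from m import *
f=grab_frame('top')['pixels'][160:280,230:390,::-1];cv2.imwrite('pics/top2.png',cv2.resize(f,None,fx=5,fy=5,interpolation=cv2.INTER_CUBIC))
s=sense();print('tcp',inv(s['ee_pos'][None]),s['contact_force'],s['time_s'])"|tail -1
```

```text
tcp [[-55.1   1.3  66.7]] [ 0.37186283  4.8753528  -2.21187919] 7.7
```

View pics/top2.png

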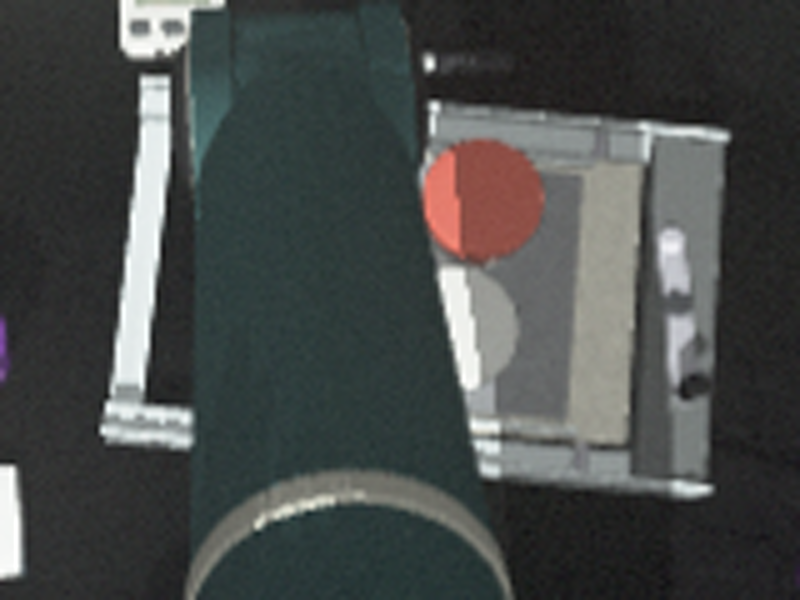

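The front edge now runs from (643,163) to (630,443), with a 7 mm gap to the block, about the home position. I'll check that it stops dead.

Emit:
arm_command([
  [[0,-1,0,0,0],[0,-1,0,0,0],[0,-1,0,0,0],[0,0,0,0,0]],
])

```text
time_s: 8.1
ee_pos: [0.5301, 0.1258, 0.0669]
eef_rot: [0.736, 0.677, 0.002, -0.001]
contact_force: [1.2, 10.0, -2.5]
gripper_width: 0.007
grip_force: 5.1
```

The force rose to 10 N with almost no motion, so the board has stopped dead. I'll retreat, lift, and move above the start of the knob push.

Emit:
arm_command([
  [[0,3,0,0,0],[0,5,0,0,0],[0,10,0,0,0],[0,0,0,0,0],[0,0,30,0,0],[0,0,40,0,0],[0,0,40,0,0],[0,0,30,0,0],[0,0,10,0,0],[-8,-25,0,0,0],[-12,-36,0,0,0],[-12,-36,0,0,0],[-12,-36,0,0,0],[-12,-36,0,0,0],[-12,-30,0,0,0],[-2,-12,0,0,0],[0,0,0,0,0],[0,0,0,0,0]],
])

```text
time_s: 9.9
ee_pos: [0.4598, -0.0692, 0.2162]
eef_rot: [0.736, 0.677, -0.0, -0.0]
contact_force: [-0.1, 0.3, -0.0]
gripper_width: 0.005
grip_force: 0.0
```

```bash
python3 -c "
from m import *
F=grab_frame('side');f=F['pixels'][180:290,215:350,::-1];cv2.imwrite('pics/side2.png',cv2.resize(f,None,fx=5.4,fy=5.4,interpolation=cv2.INTER_CUBIC))
cs=cam(F);u=lambda P:((proj(cs,tf(p,np.array(P)/1e3))-[215,180]+.5)*5.4-.5).round().tolist()
print('board front top z44/50',u([[145,-83,44],[145,83,44],[145,-83,50],[145,83,50]]),'block rear top',u([[152,-95,44],[152,95,44],[194,-95,44]]))
print('lip top 80/86',u([[-45,-42,80],[-45,42,80],[-45,-42,86],[-45,42,86]]))
s=sense();print('tcp',s['ee_pos'],inv(s['ee_pos'][None]),s['contact_force'],s['time_s'])"|tail -3
```

```text
board front top z44/50 [[164.0, 410.0], [558.0, 401.0], [164.0, 397.0], [558.0, 388.0]] block rear top [[135.0, 418.0], [588.0, 407.0], [129.0, 465.0]]
lip top 80/86 [[263.0, 162.0], [437.0, 158.0], [263.0, 150.0], [437.0, 146.0]]
tcp [ 0.45992475 -0.06873307  0.21627131] [[145.3 -51.1 216.3]] [-0.25005802 -0.26194493 -0.30157584] 10.0
```

View pics/side2.png

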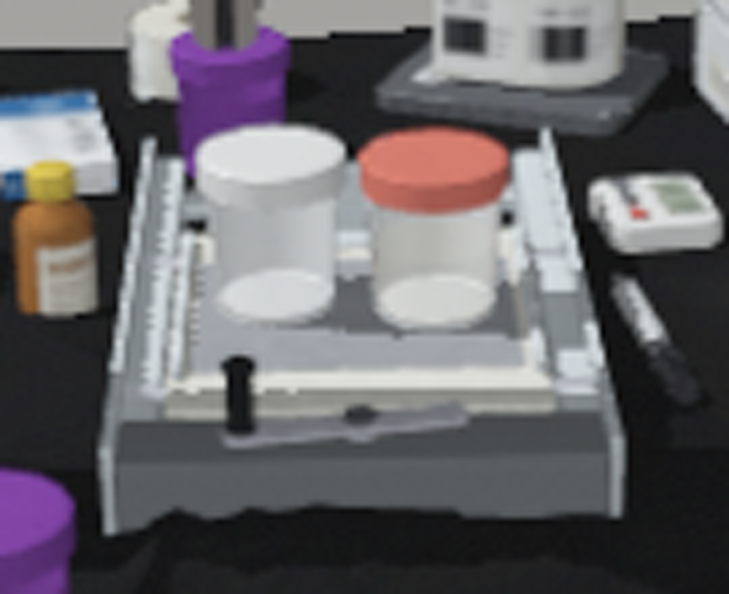

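The side crop shows the catch open, with the knob at (238,365), and both cups standing. About 25 crop pixels of the board's front face are still visible above the block, at rows 390–415. That looks too much for a dropped board, so I'll measure it.

```bash
python3 -c "
from m import *
F=grab_frame('side');g=F['pixels'].astype(int).sum(2)//3;cs=cam(F)
for col in (250,283,305,311): print(col,g[245:272,col].tolist())
for y in (-60,30,60,75):
  print(y,proj(cs,tf(p,np.array([[145,y,44],[152,y,44],[194,y,44],[194,y,0],[143,y,50],[145,y,50]])/1e3)).round(1).tolist())
"|tail -8
```

```text
250 [150, 148, 145, 150, 178, 216, 216, 208, 139, 140, 149, 169, 140, 74, 74, 75, 75, 75, 75, 75, 81, 93, 92, 91, 91, 92, 92]
283 [166, 166, 168, 186, 219, 220, 208, 141, 140, 135, 101, 55, 64, 95, 136, 130, 112, 75, 75, 79, 93, 93, 93, 92, 92, 92, 91]
305 [167, 167, 175, 203, 219, 219, 209, 139, 138, 147, 165, 113, 75, 74, 75, 74, 76, 75, 77, 84, 92, 93, 92, 92, 91, 92, 92]
311 [178, 173, 178, 211, 217, 219, 208, 141, 141, 150, 170, 120, 74, 75, 75, 74, 76, 75, 78, 88, 92, 92, 92, 92, 92, 92, 91]
-60 [[255.1, 255.2], [255.0, 256.6], [254.6, 265.4], [255.3, 283.0], [255.0, 252.5], [255.0, 252.9]]
30 [[294.6, 254.3], [294.7, 255.7], [295.7, 264.5], [295.8, 282.1], [294.5, 251.6], [294.6, 252.0]]
60 [[307.8, 254.0], [308.0, 255.4], [309.4, 264.1], [309.3, 281.7], [307.7, 251.3], [307.8, 251.6]]
75 [[314.3, 253.9], [314.6, 255.2], [316.3, 264.0], [316.0, 281.6], [314.3, 251.1], [314.4, 251.5]]
```

```bash
python3 -c "
from m import *
u=lambda a:(np.array(a)+.5)/5-.5+[230,160]
for z in (.044,.05): print(z,inv(ray(c,u([[643.,163],[637,290],[630,443]]),z)).tolist())
F=grab_frame('side');g=F['pixels'].astype(int).sum(2)//3;cs=cam(F)
for col in (279,281): print(col,g[200:236,col].tolist())
for y in (-3,2,6):print(y,proj(cs,tf(p,np.array([[-39,y,80],[-39,y,86],[-45,y,86],[-45,y,80],[-39,y,50],[-39,y,44],[-153,y,52]])/1e3)).round(1).tolist())
"|tail -7; python3 w.py w2 >/dev/null
```

```text
0.044 [[145.5, 83.7, 44.0], [146.3, 7.8, 44.0], [147.5, -81.3, 44.0]]
0.05 [[144.5, 82.1, 50.0], [145.2, 6.6, 50.0], [146.5, -82.0, 50.0]]
279 [34, 32, 32, 34, 32, 35, 31, 27, 40, 73, 138, 161, 155, 156, 161, 166, 166, 165, 167, 166, 166, 165, 179, 212, 209, 195, 205, 208, 178, 168, 168, 158, 100, 99, 100, 102]
281 [33, 34, 33, 33, 34, 35, 34, 51, 97, 126, 150, 161, 157, 157, 159, 161, 166, 164, 167, 166, 166, 165, 179, 212, 208, 195, 215, 209, 178, 169, 160, 101, 100, 99, 100, 101]
-3 [[278.3, 210.1], [278.2, 207.9], [278.2, 207.1], [278.2, 209.2], [278.5, 220.7], [278.5, 222.8], [277.7, 204.4]]
2 [[280.2, 210.0], [280.2, 207.9], [280.1, 207.1], [280.2, 209.2], [280.4, 220.7], [280.4, 222.8], [279.5, 204.3]]
6 [[281.8, 210.0], [281.7, 207.9], [281.7, 207.0], [281.7, 209.2], [281.9, 220.7], [282.0, 222.8], [280.9, 204.3]]
```

View pics/w2.png

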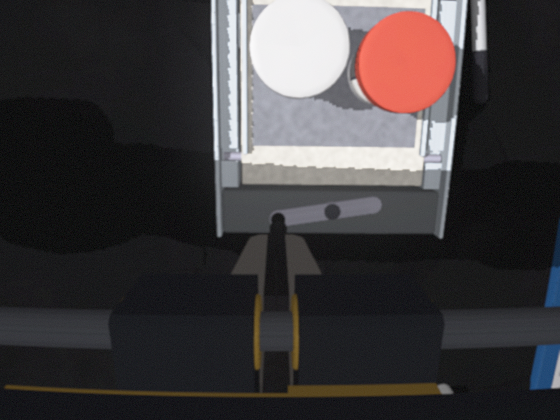

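The wrist view shows the board's front edge at row ~185, the block at rows 187–236, and purple pins or rods on the rails at (237,156) and (430,158). The knob is at (278,218).

```bash
python3 -c "
from m import *
f=np.load('w.npz');cw=cam(f,f['T']);g=f['pixels'].astype(int)
print('cam',inv(f['T'][None,:3,3]))
G=lambda uv,z:inv(ray(cw,np.array(uv,float),z)).tolist()
for z in (.044,.05): print('front',z,G([[260,185],[340,185],[410,185]],z))
print('pins z40-48',G([[237,156],[430,158]],.048),G([[237,156],[430,158]],.042))
print('block front',G([[240,235.5],[420,235.5]],.044),'pivot',G([[332,211]],.051),'knob',G([[278,218]],.084))
for col in (255,300,340,400): print(col,g[135:195,col].sum(1).__floordiv__(3).tolist())
i=f['pixels'][120:245,205:465,::-1];cv2.imwrite('pics/w2c.png',cv2.resize(i,None,fx=3,fy=3,interpolation=cv2.INTER_CUBIC))
"|tail -9
```

```text
cam [[ 79.7 -51.8 377.9]]
front 0.044 [[145.9, -66.3, 44.0], [145.6, 6.8, 44.0], [145.2, 71.7, 44.0]]
front 0.05 [[144.7, -66.0, 50.0], [144.4, 5.8, 50.0], [144.0, 69.5, 50.0]]
pins z40-48 [[119.0, -86.4, 48.0], [119.6, 86.4, 48.0]] [[119.8, -87.0, 42.0], [120.3, 88.9, 42.0]]
block front [[194.6, -85.5, 44.0], [194.1, 86.0, 44.0]] pivot [[168.3, -0.6, 51.0]] knob [[165.5, -50.0, 84.0]]
255 [167, 165, 166, 167, 166, 166, 168, 168, 169, 169, 190, 221, 230, 230, 229, 234, 235, 237, 237, 235, 233, 230, 228, 228, 230, 232, 233, 235, 222, 179, 154, 154, 151, 151, 147, 145, 145, 145, 146, 148, 150, 153, 151, 150, 150, 151, 148, 144, 126, 95, 67, 59, 60, 61, 65, 67, 76, 76, 77, 77]
300 [176, 176, 174, 171, 170, 166, 164, 165, 162, 162, 175, 202, 229, 234, 235, 237, 238, 238, 237, 236, 235, 236, 235, 235, 234, 233, 232, 232, 231, 233, 234, 221, 178, 154, 155, 159, 159, 159, 153, 152, 152, 151, 150, 154, 153, 155, 154, 152, 137, 110, 77, 61, 63, 66, 62, 70, 73, 78, 77, 79]
340 [170, 166, 165, 162, 161, 163, 164, 166, 170, 171, 175, 198, 229, 235, 235, 235, 237, 239, 238, 240, 239, 240, 240, 240, 239, 238, 236, 235, 233, 233, 233, 234, 220, 177, 151, 148, 151, 150, 149, 149, 150, 149, 150, 149, 150, 148, 151, 153, 146, 125, 82, 59, 61, 63, 62, 69, 71, 75, 78, 78]
400 [172, 172, 170, 171, 169, 169, 167, 166, 166, 166, 167, 172, 198, 224, 231, 233, 234, 234, 235, 235, 237, 237, 238, 239, 239, 238, 237, 237, 236, 236, 236, 236, 237, 239, 232, 186, 153, 152, 151, 154, 152, 153, 155, 155, 154, 152, 150, 149, 149, 141, 108, 75, 55, 57, 57, 61, 67, 72, 74, 77]
```

View pics/w2c.png

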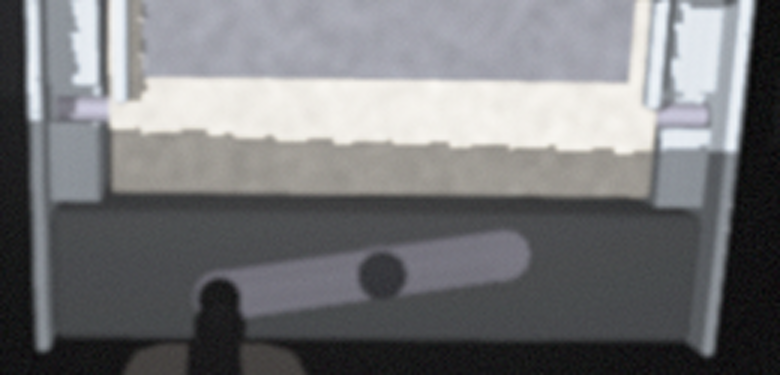

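In the enlarged crop the light/dark edge I took for the front face is only a shadow line across the board's top. The pins sit at x=120, right over the notches, and the front edge is at 145. In the side view the lip's foot fits z=44. So the board is seated and flush, with the catch at about 0.18 rad. Next I plan the arc for the knob.

```bash
python3 -c "
from m import *
s=sense();P0=s['ee_pos']*1e3;P0[2]=68
Q=np.linspace(.1,1.6,20);a0=0;prev=P0[:2];rows=[];
acc=P0[:2].copy()
for q in Q:
  d=15
  t=tf(p,np.array([[170+50*np.sin(q)-d*np.cos(q),-50*np.cos(q)-d*np.sin(q),0]])/1e3)[0,:2]*1e3
  r=np.round(t-acc,0);acc+=r;rows.append(r.tolist())
print(rows,len(rows),acc,t)"|tail -1
```

```text
[[-1.0, -13.0], [-1.0, -4.0], [-1.0, -4.0], [0.0, -4.0], [0.0, -5.0], [0.0, -4.0], [1.0, -4.0], [1.0, -4.0], [1.0, -4.0], [2.0, -4.0], [2.0, -3.0], [2.0, -4.0], [2.0, -3.0], [3.0, -3.0], [3.0, -3.0], [3.0, -3.0], [3.0, -2.0], [4.0, -2.0], [3.0, -2.0], [4.0, -2.0]] 20 [ 490.49202258 -147.12453353] [ 490.75108094 -146.86654274]
```

Emit:
arm_command([
  [[0,0,-40,0,0],[0,0,-40,0,0],[0,0,-40,0,0],[0,0,-20,0,0],[0,0,-8,0,0],[0,0,0,0,0],[0,0,0,0,0]],
])

```text
time_s: 11.1
ee_pos: [0.4603, -0.0705, 0.0695]
eef_rot: [0.737, 0.676, 0.001, 0.001]
contact_force: [-0.1, 1.0, 0.0]
gripper_width: 0.009
grip_force: 0.0
```

Emit:
arm_command([
  [[-1,-6,0,3,0],[0,-6,0,3,0],[-1,-4,0,4,0],[-1,-4,0,4,0],[0,-4,0,4,0],[0,-5,0,4,0],[0,-4,0,4,0],[1,-4,0,5,0],[1,-4,0,5,0],[1,-4,0,5,0],[2,-4,0,5,0],[2,-3,0,5,0],[0,0,0,0,0]],
])

```text
time_s: 12.4
ee_pos: [0.4645, -0.1228, 0.0701]
eef_rot: [0.374, 0.928, 0.0, 0.001]
contact_force: [-0.6, -0.4, 1.1]
gripper_width: 0.005
grip_force: 0.1
```

Emit:
arm_command([
  [[2,-4,0,5,0],[2,-3,0,5,0],[3,-3,0,5,0],[3,-3,0,5,0],[3,-3,0,5,0],[3,-2,0,4,0],[4,-2,0,4,0],[3,-2,0,4,0],[4,-2,0,2,0],[0,0,0,0,0]],
])

```text
time_s: 13.4
ee_pos: [0.4875, -0.1453, 0.0688]
eef_rot: [0.043, 0.999, 0.001, -0.003]
contact_force: [-7.8, 3.2, 5.8]
gripper_width: 0.007
grip_force: 3.7
```

```bash
python3 w.py w3|grep TCP; python3 -c "
import cv2;a=cv2.imread('pics/w3.png')[60:360]
from h import *
b=grab_frame('side')['pixels'][180:290,200:390,::-1];b=cv2.resize(b,(518,300),interpolation=cv2.INTER_CUBIC)
cv2.imwrite('pics/c3.png',np.vstack([a,np.pad(b,((0,0),(0,42),(0,0)))]))"
```

```text
TCP stand [[219.2 -16.9  68.8]] 13.45 [-6.7079816   3.41983537  3.95306921] 0.005067092595882715 [[-0.996, 0.087, -0.006], [0.087, 0.996, 0.002], [0.006, 0.001, -1.0]]
```

View pics/c3.png

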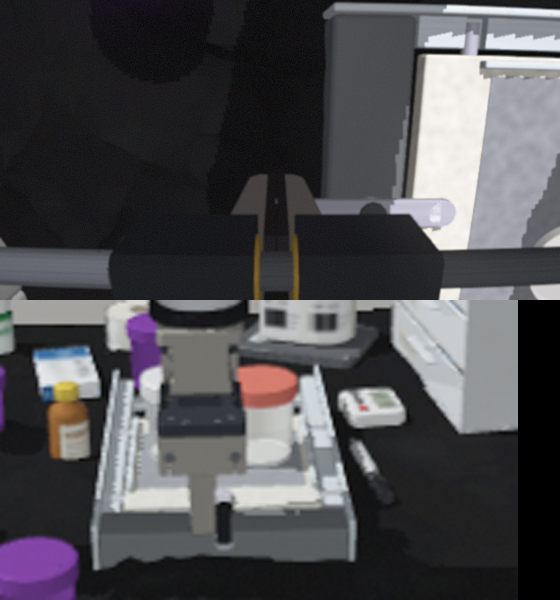

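The tail lies over the board's front edge at (435,213), square to it, and about 7 N of resistance says the catch is at its stop. One more nudge, then I retreat.

Emit:
arm_command([
  [[1,0,0,0,0],[0,0,0,0,0],[-5,0,0,0,0],[-10,-1,0,0,0],[-5,0,0,0,0],[0,0,0,0,0],[0,0,20,0,0],[0,0,40,0,0],[0,0,40,0,0],[0,0,20,0,0],[-20,-20,0,0,0],[-30,-30,0,0,0],[-30,-30,0,0,0],[-20,-30,0,0,0],[0,0,0,0,0],[0,0,0,0,0]],
])

```text
time_s: 15.15
ee_pos: [0.3717, -0.2578, 0.1889]
eef_rot: [0.044, 0.999, -0.0, 0.001]
contact_force: [0.1, -0.3, -0.4]
gripper_width: 0.001
grip_force: 0.0
```

```bash
python3 -c "
from m import *
F=grab_frame('top');f=F['pixels'][175:265,280:390,::-1];cv2.imwrite('pics/top4.png',cv2.resize(f,None,fx=5,fy=5,interpolation=cv2.INTER_CUBIC))
print('knob',((proj(c,tf(p,np.array([[220,0,84],[170,0,50],[124,0,50],[145,80,44]])/1e3))-[280,175])*5).round(),sense()['contact_force'],sense()['time_s'])"|tail -4
```

```text
knob [[528. 226.]
 [427. 228.]
 [348. 221.]
 [390.  92.]] [ 0.71420637 -0.33649434  0.3732765 ] 15.25
```

View pics/top4.png

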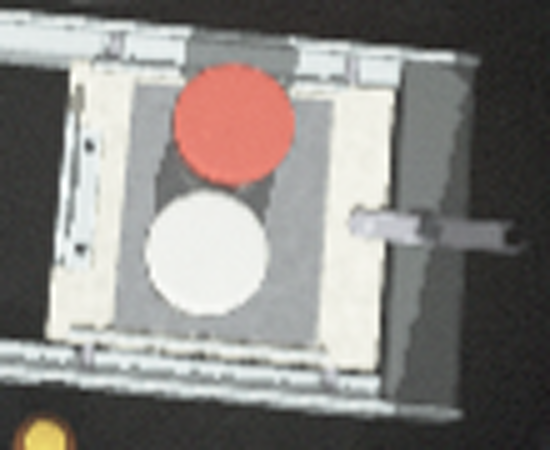

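The bar runs from (360,220) to the knob at (515,235), in line with the stand. The tail is over the board, the cups are upright, and the arm is clear.

```bash
python3 -c "
from station import hand_in
print(hand_in())"
```

```text
the job is handed in; nothing more can be done
None
```

I slid the board home until it stopped dead and lay flush with the end block, turned the catch to its stop over the board's edge with both cups still standing, and handed the job in at about 15 s; no verdict came back.

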